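# Restack a rotary tube mixer: keeper plate and tube carrier, tabs alternating

### The arm

A 6-joint arm with a two-finger parallel gripper is mounted at the origin on the work surface. World frame = base frame: x ahead of the robot, y to its left, z up, the work surface at z = 0. Lengths are in mm, angles in rad, forces in N, time in s.
With the tool pointing down it reaches from about 275 to 1000 mm from the base axis. Payload 8.4 kg.
Tool frame: the origin (TCP) lies midway between the tips of the shut fingers; the grasp point (between the pads) lies 19 mm behind it; z points along the fingers, y is the line along which they close (so a half turn about z gives the same grasp; the last joint's range is limited). The gripper opens to 85 mm and grips with 20 to 120 N. Pads are 22 mm wide; open, the fingers measure 114 mm over their backs; the gripper's body (76 mm by 85 mm) begins 54 mm behind the grasp point. The pads swing forward as they close: fully open they stand 13 mm farther back than shut.
Start: joints at [1.22, 0.353, 1.633, -0, 1.155, -0.002], TCP at [213.605, 587.368, 231.281] pointing down, gripper open.
Joint ranges: [-2.63, 2.63], [-0.92, 2.1], [0.06, 2.66], [-1.3, 4.44], [0, 2.69], [-3.02, 3.02]. Speed limits (rad/s): [2.22, 2.22, 2.79, 3.14, 3.14, 3.14].

### API

Orientations are given as [roll, pitch, yaw] about the fixed x, y, z axes, in that order (R = Rz(yaw) Ry(pitch) Rx(roll)).
In Python, from rig import r, imaging gives the robot as it stands. The module is installed in compiled form; this text tells all that it offers.
- The arm moves only by the tool arm_command, never from a script. Its argument "deltas" is a list of rows, each an object of numbers: "hand": the finger opening in mm, from 0 to 85.4; "tx", "ty", "tz": the shift along the tool's x, y, z in mm; "wx", "wy", "wz": the turn, a rotation vector about the tool's x, y, z in rad. A call has 1 to 8 rows; each row shifts and turns the commanded pose from where the row before left it, along the tool's axes as they then stand; what a row does not reach is not made up. A row lasts 1/8 s, in which the tool goes at most 62.5 mm and 10.7 degrees, less where a joint would pass 70% of its speed; a pose out of reach is approached as far as the arm can. A call with a gripper value outside its range is refused whole. The fingers move at their own pace and stop on an object; "squeeze" is the grip in N (left out, the last holds). Time passes only in rows, so rows that do not move let the fingers close. It gives the time, the measured TCP pose, the force, the opening and the grip force at its end, in the units of the state.
- r.sense(): the state, without advancing time (a new reading comes with each control period).
- imaging.grab_frame(name): name is "scene" or "top"; returns a dict with "image" (480x640x3 uint8, red, green, blue), "mtx" (3x3 intrinsics, pixels), "world_to_cam" (4x4, takes a point from world to camera coordinates). Camera axes: x right, y up, looking along -z (the intrinsics and any distortion apply to the point x, -y, -z); pixel columns grow to the right and rows downward; lengths in mm; the calibration is good to about 2 mm. A picture is of the moment at which its call begins. There is no depth.
- r.sign_off(): hands the job in; it is judged then, once.
The state is a dict: "clock": time; "qpos": joint angles; "qvel": joint speeds; "joint_efforts": joint torques, N m; "eef_pos": TCP position; "tcp_rot": TCP orientation; "contact_force": force on the tool from outside, world axes, zero at the start; "wrist_torque": the same for the moment, N m; "opening": opening from 0.0 (shut) to 1.0 (fully open); "grasp_force": force on a finger pad.
Only numpy, scipy, OpenCV 4.12 (cv2) and the standard library are available. Lean on these libraries where they do the work, as an engineer would, in place of code of your own. Each camera call takes 0.05 s, during which the arm holds its last target. There are 200 camera calls.

### The job

Finish stacking the wheel of the rotary tube mixer: put the green keeper plate on the splined hub first, then the blue tube carrier on top of it, both collar side up and fully home. The finger tabs must alternate to balance the wheel: the keeper's tab opposite the tab of the loaded plate already on the mixer, the carrier's tab opposite the keeper's. Feel for the splines and never force a plate against the hub; leave the other things on the bench where they are.

Things in the scene. Friction and masses are not known exactly. Their poses are not given: they have to be found in the camera images.
- mixer: rotary tube mixer, fixed: white housing 200 x 170 x 85 mm with the wheel's hub upright on it. Origin on the bench under the hub's axis; z up, control panel towards -x.
- hub_seat (a point): point on the hub's axis at the top of its aluminium flange (62 mm diameter, 157 mm above the bench), where the first plate comes to rest. z up; x and y follow the housing, not the splines. The steel hub above it: round core 32 mm in diameter to 42 mm above the flange, then a tapered nose (32 to 24 mm diameter) to 49 mm.
- spline_top (a point): point on the hub's axis, 38 mm above the flange, at the upper ends of its four equal splines (at 90 degrees, 8 mm wide, out to 42 mm diameter, from the flange up to here). Axes as hub_seat. The hub is locked by its brake; the splines' angle is not reported: one is 8 to 28 degrees from the lower_plate tab's direction, another as far from its opposite. Light pushes (under 10 N) suffice.
- lower_plate (a point): loaded blue tube plate already on the mixer, 150 mm diameter, its top 19 mm below the flange top. Point on the hub's axis at its top face; z up, x points to its yellow tab, which ends 105 mm out. It is clamped by friction only and has crept 8 to 28 degrees away from the splines (which way is not told): its tab gives the rough direction only.
- keeper_mid (a point): green keeper plate, loose, 0.11 to 0.23 kg, lying collar up. Disc 120 mm diameter (130 over its rim teeth), 5 mm thick; aluminium collar 24 mm high from the disc's underside, so 19 mm stand above the disc. Grip the collar: 54 mm across flats, which face the plate's +-x and +-y. Point on its axis, 12 mm above the underside; z up, x points to its yellow tab.
- keeper_tab (a point): point on the line of the keeper's yellow tab, 75 mm from its axis along +x, 12 mm above the underside; the tab is 24 mm wide, 5 mm thick and ends 90 mm from the axis. Bore of both plates: lands of 35 mm diameter and four slots 11 mm wide out to 45 mm diameter, centred on the plate's +-x and +-y; a spline has 1.5 mm of play each side.
- carrier_mid (a point): blue tube carrier, loose, 0.14 to 0.28 kg, lying collar up: disc 150 mm diameter (160 over its rim teeth), 5 mm thick, twelve empty tube holes; collar, flats, bore and slots as on the keeper. Point on its axis, 12 mm above the underside; z up, x points to its yellow tab. Home, its underside rests on the top of the keeper's collar, 24 mm above the flange.
- carrier_tab (a point): point on the line of the carrier's yellow tab, 90 mm from its axis along +x, 12 mm above the underside; the tab is 24 mm wide and ends 105 mm from the axis.
- nut: bystander: aluminium clamp nut, 52 mm diameter, 32 mm high, not used yet; origin at its underside
- green_rack: bystander: green tube rack 62 x 62 x 85 mm (101 mm with its caps); origin at its underside
- foil_jar: bystander: jar with a foil top, 100 mm diameter, 122 mm high; origin at its underside
- buffer_bottle: bystander: bottle with a blue cap, 72 mm diameter, 160 mm high; origin at its underside
- marker: bystander: marker pen lying down, 135 mm long, 16 mm thick; origin under its middle
Not all that is in view belongs to the job. Of the things like the part that bears carrier_mid, leave any that is orange; of the rest the larger one is meant.

How it is judged:
By the outcome, as a careful person would: the job done as asked, in the order asked, and still so for the second after the job is handed in, with the robot touching nothing.
It also fails if it takes over 67 s, if anything falls off the work surface, if the arm or the gripper's body presses on something with over 40 N, if the wrist force passes 120 N, or if a joint passes its speed limit or range.

## Working session

There is one attempt and no reset: what is moved stays moved. The work goes in short steps, Python scripts to look and compute and a tool call to move; the robot and the scene stay as the last step left them, time stands still between calls to the robot, and variables do not carry over. Pictures are saved under pics/ and viewed, at most 10 in all, crops included, and the job is handed in when it is done.

Besides the shell and the picture viewer there is one more tool, called after "Emit:" by a JSON object that holds its "method" and its "body", one argument or row to a line. arm_command: Moves the arm, as the interface text tells. Its arguments: {"type":"object","properties":{"deltas":{"type":"array"},"squeeze":{"type":"number"}},"required":["deltas"]}

```bash
mkdir -p pics
python3 - <<'E'
from rig import r, imaging
import cv2,numpy as np,pickle
for n in("scene","top"):
    f=imaging.grab_frame(n); pickle.dump(f,open(n+".pkl","wb"))
    cv2.imwrite(f"pics/{n}0.png",f["image"][:,:,::-1]); print(n,{k:(v if k!="image" else 0) for k,v in f.items()})
s=r.sense();print(s)
E
```

```text
scene {'image': 0, 'mtx': array([[542.76285215,   0.        , 325.6442319 ],
       [  0.        , 542.76285215, 234.43964129],
       [  0.        ,   0.        ,   1.        ]]), 'world_to_cam': array([[ 8.35514532e-01,  5.49374032e-01,  1.01803451e-02,
        -4.62361463e+02],
       [-3.95384515e-01,  5.88247600e-01,  7.05433091e-01,
         7.17645478e+01],
       [ 3.81558058e-01, -5.93424750e-01,  7.08703404e-01,
        -1.52818664e+03],
       [ 0.00000000e+00,  0.00000000e+00,  0.00000000e+00,
         1.00000000e+00]])}
top {'image': 0, 'mtx': array([[602.93256848,   0.        , 318.24112645],
       [  0.        , 602.93256848, 242.08079119],
       [  0.        ,   0.        ,   1.        ]]), 'world_to_cam': array([[-1.03177150e-02, -9.99889759e-01,  1.06777183e-02,
         6.52023970e+01],
       [ 9.82154258e-01, -8.12812522e-03,  1.87901430e-01,
        -5.29780111e+02],
       [-1.87793926e-01,  1.24258799e-02,  9.82129848e-01,
        -1.52579102e+03],
       [ 0.00000000e+00,  0.00000000e+00,  0.00000000e+00,
         1.00000000e+00]])}
{'clock': 0.1, 'qpos': array([ 1.21960443e+00,  3.53599177e-01,  1.63407982e+00,  2.87748916e-06,
        1.15519079e+00, -2.38447116e-03]), 'qvel': array([ 7.73740272e-05, -2.84977941e-03, -1.30638857e-03, -4.85626433e-04,
        5.42998557e-04, -1.20419678e-03]), 'joint_efforts': array([ 4.14720307e-04, -6.06353617e+01, -3.42817140e+01,  1.56122483e-04,
        4.10362001e-03, -6.14721031e-06]), 'eef_pos': array([213.45032031, 586.95590478, 230.61549783]), 'tcp_rot': array([-3.14031553e+00, -5.67632359e-06,  2.79278406e+00]), 'contact_force': array([0.8246372 , 0.67399042, 1.00407417]), 'wrist_torque': array([-0.03835642,  0.00411301,  0.01363373]), 'grasp_force': 0.0, 'opening': 1.0017038801718716}
```

View pics/scene0.png

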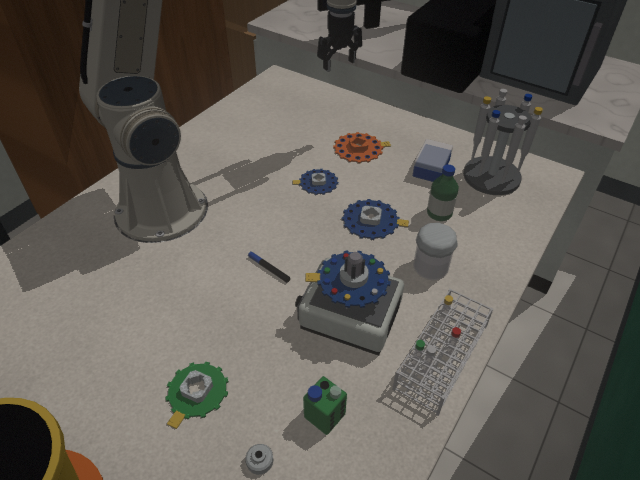

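View pics/top0.png

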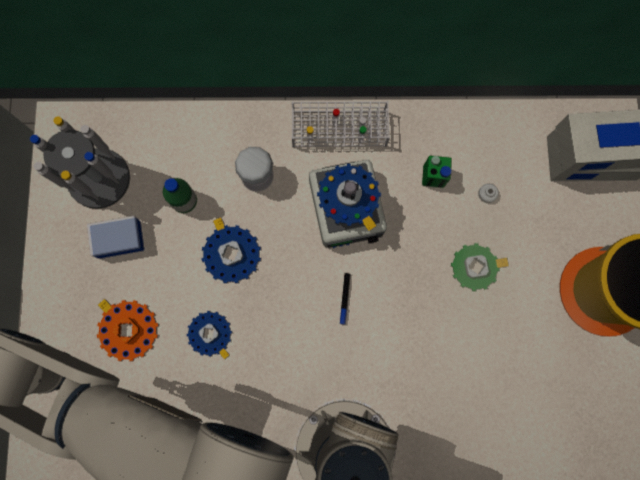

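Candidates in the top view are orange (128,330), small blue (209,333) and large blue (231,253). Orange is excluded, so the larger blue one at (231,253) should be the carrier. I'll confirm that in an enlarged crop.

Run:
```python
import cv2,numpy as np,pickle
I={n:pickle.load(open(n+".pkl","rb"))["image"][:,:,::-1] for n in("scene","top")}
def c(n,x,y,w,h,W,H): return cv2.resize(I[n][y:y+h,x:x+w],(W,H),interpolation=cv2.INTER_CUBIC)
a=np.hstack([c("top",442,225,76,86,266,301),c("top",193,210,76,86,266,301),c("top",312,150,76,86,266,301)])
b=np.hstack([c("scene",160,350,76,85,266,297),c("scene",337,178,76,85,266,297),c("scene",303,235,76,85,266,297)])
cv2.imwrite("pics/m1.png",np.vstack([a,b]))
a=np.hstack([c("top",335,172,28,40,392,560),c("scene",338,246,28,40,392,560)])
cv2.imwrite("pics/m2.png",np.clip(a.astype(float)*1.6,0,255).astype(np.uint8))
```

```text
(no output)
```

View pics/m1.png

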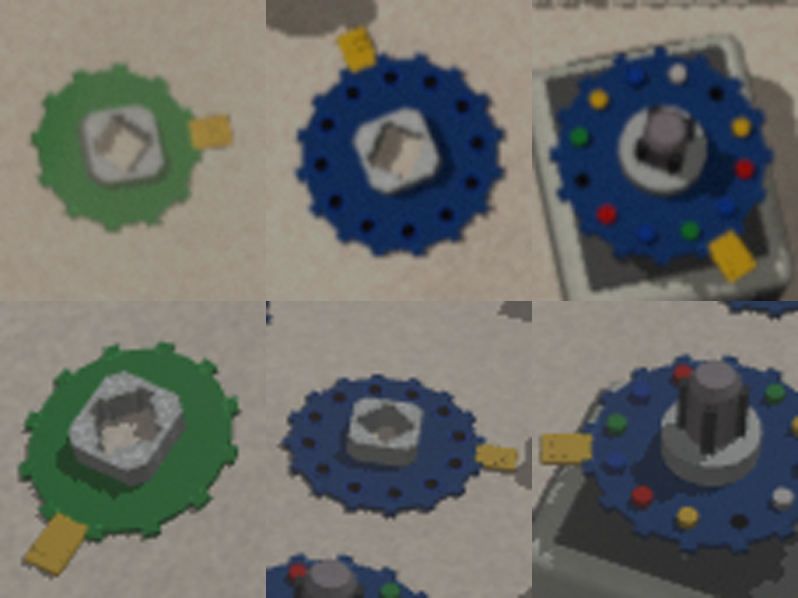

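View pics/m2.png

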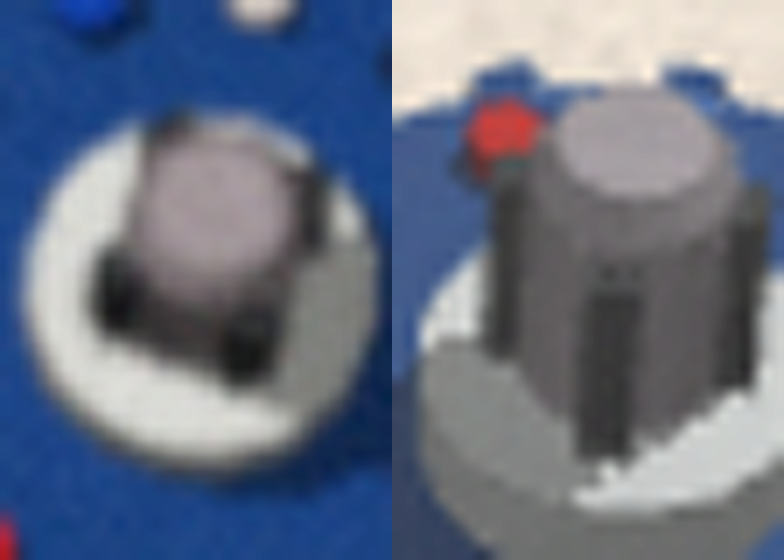

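The crop shows the keeper (green, collar up; top view ~(477,266), tab to the right), the carrier (large blue with twelve holes, tab up at (218,224)), and the mixer with its tab at lower right. The dark spline bars can be seen in both views. Next I fit the poses.

```bash
cat > h.py <<'E'
import cv2,numpy as np,pickle
from scipy.optimize import least_squares
def proj(f,P):
    P=np.atleast_2d(P).astype(float); M=f["world_to_cam"]; c=P@M[:3,:3].T+M[:3,3]
    K=f["mtx"]; return np.c_[K[0,0]*c[:,0]/-c[:,2]+K[0,2], K[1,1]*-c[:,1]/-c[:,2]+K[1,2]]
def hullc(pts):
    m=cv2.moments(cv2.convexHull(np.asarray(pts,np.float32).reshape(-1,1,2))); return np.array([m["m10"],m["m01"]])/m["m00"]
def big(mask,win):
    x,y,w,h=win; m=np.zeros_like(mask); m[y:y+h,x:x+w]=mask[y:y+h,x:x+w]
    n,l,s,_=cv2.connectedComponentsWithStats(m); i=1+np.argmax(s[1:,4]); return np.argwhere(l==i)[:,::-1]
def masks(img,col):
    hsv=cv2.cvtColor(img,cv2.COLOR_RGB2HSV)
    R={"green":((45,60,30),(85,255,255)),"blue":((100,90,25),(130,255,255)),"yellow":((17,120,60),(32,255,255))}[col]
    return cv2.inRange(hsv,*R)
A=np.linspace(0,2*np.pi,72,endpoint=False)
def plate(F,col,wins,R,rt,z0,x0):
    ob={n:(hullc(big(masks(F[n]["image"],col),w)),big(masks(F[n]["image"],"yellow"),w).mean(0)) for n,w in wins.items()}
    def res(p,split=False):
        x,y,a=p; o=[]
        for n in ob:
            disc=[(x+R*np.cos(t),y+R*np.sin(t),z) for t in A for z in(z0,z0+5)]
            o+=[hullc(proj(F[n],disc))-ob[n][0], proj(F[n],(x+rt*np.cos(a),y+rt*np.sin(a),z0+4))[0]-ob[n][1]]
        return np.concatenate(o)
    s=least_squares(res,x0,x_scale=[10,10,.1],loss="soft_l1"); return s.x,res(s.x).round(1)
E
python3 - <<'E'
from h import *
F={n:pickle.load(open(n+".pkl","rb")) for n in("scene","top")}
f=F["top"]
def guess(u,v,z):
    return least_squares(lambda p:proj(f,(p[0],p[1],z))[0]-(u,v),[500,0]).x
for nm,col,w,R,rt,z0,g,tb in [("keeper","green",{"top":(442,225,76,86),"scene":(160,350,76,85)},62,76,0,(477,266),(503,263)),
  ("carrier","blue",{"top":(193,210,76,80),"scene":(337,190,76,55)},77,91,0,(231,253),(218,224)),
  ("lower","blue",{"top":(312,155,76,75),"scene":(303,250,90,58)},77,91,133,(349,196),(369,223))]:
    a=guess(*g,z0);b=guess(*tb,z0); 
    x,e=plate(F,col,w,R,rt,z0,[*a,np.arctan2(*(b-a)[::-1])]); print(nm,x.round(2),np.degrees(x[2]).round(1),e)
# hub: splines, keypoints top: outer upper ends; scene: front face etc.
T=lambda u,v:np.array([335+u/14,172+v/14]); S=lambda u,v:np.array([338+(u-392)/14,246+v/14])
c=x[:2]
# profile prediction for angles: outer-end mid points
from itertools import product
obs=[("top",T(110,265),None),]
def res(p,a):
    o=[]
    cx,cy=p[:2]
    for n,q,k,z in [("scene",S(612,292),0,195),("scene",S(605,455),0,157),("scene",S(757,190),1,195),("scene",S(738,385),1,157),("scene",S(502,160),3,195)]:
        t=p[2]+k*np.pi/2; o.append(proj(F[n],(cx+21*np.cos(t),cy+21*np.sin(t),z))[0]-q)
    return np.concatenate(o)
for a0 in [-60]:
    s=least_squares(lambda p:res(p,0),[*c,np.radians(a0)],x_scale=[10,10,.1]); print("spl",s.x[:2],np.degrees(s.x[2]),res(s.x,0).round(1))
    for cc in (s.x[:2],c):
      for z in(195,157):
        for k in range(4):
            t=s.x[2]+k*np.pi/2; q=proj(f,(cc[0]+21*np.cos(t),cc[1]+21*np.sin(t),z))[0]; print(z,k,((q-(335,172))*14).round())
E
```

```text
keeper [ 468.16 -358.21   -1.42] -81.2 [-0.1  0.5  0.6 -0.   0.6 -0.3 -0.   0.3]
carrier [5.0820e+02 2.9427e+02 3.8000e-01] 22.0 [0.1 0.4 0.1 0.1 0.  0.1 0.5 0. ]
lower [635.91 -15.54  -2.56] -146.8 [-0.1 -0.1  0.3  0.6  0.6  0.  -0.2 -0.2]
spl [635.35017234 -16.92650545] -66.3267530748692 [-0.2 -0.3 -0.5 -0.   0.7  0.9  1.  -1.1 -0.9  0.4]
195 0 [327. 172.]
195 1 [165. 113.]
195 2 [106. 269.]
195 3 [268. 328.]
157 0 [310. 233.]
157 1 [153. 175.]
157 2 [ 95. 327.]
157 3 [253. 385.]
195 0 [319. 169.]
195 1 [157. 110.]
195 2 [ 97. 265.]
195 3 [259. 325.]
157 0 [302. 230.]
157 1 [145. 172.]
157 2 [ 87. 324.]
157 3 [245. 382.]
```

```bash
cat >> h.py <<'E'
import json
from scipy.spatial.transform import Rotation as Ro
def plan(xyz,yaw,n,turn=None):
    from rig import r
    s=r.sense(); p=np.array(s["eef_pos"]); y=s["tcp_rot"][2]; d=np.asarray(xyz)-p
    dy=(np.radians(yaw)-y+np.pi)%(2*np.pi)-np.pi
    if turn: dy=dy if dy*turn>0 else dy+2*np.pi*turn
    w=-round(dy/n,3); rows=[]; acc=np.zeros(3)
    for i in range(n):
        a=y-i*w; R=np.array([[np.cos(a),np.sin(a),0],[np.sin(a),-np.cos(a),0],[0,0,-1]])
        t=(R.T@(d*(i+1)/n-acc)).round(0 if i<n-1 and n>1 else 1); acc+=R@t
        rows.append(dict(tx=t[0],ty=t[1],tz=t[2],wz=w))
    print("clock",s["clock"],"pos",p.round(1),"yaw",np.degrees(y).round(2),"dist/row",(np.linalg.norm(d)/n).round(1),"deg/row",np.degrees(w).round(1),"q",np.round(s["qpos"],2),"F",s["contact_force"].round(1))
    for k in range(0,n,8): print(json.dumps(rows[k:k+8]).replace(".0,",",").replace(" ",""))
E
python3 -c "
from h import *
plan((468.2,-358.2,130),8.8,17)"
```

```text
clock 0.1 pos [213.5 587.  230.6] yaw 160.01 dist/row 57.9 deg/row 8.9 q [ 1.22  0.35  1.63  0.    1.16 -0.  ] F [0.8 0.7 1. ]
[{"tx":-33,"ty":-47,"tz":6,"wz":0.155},{"tx":-40,"ty":-42,"tz":6,"wz":0.155},{"tx":-46,"ty":-34,"tz":6,"wz":0.155},{"tx":-51,"ty":-28,"tz":6,"wz":0.155},{"tx":-54,"ty":-19,"tz":6,"wz":0.155},{"tx":-56,"ty":-10,"tz":6,"wz":0.155},{"tx":-58,"ty":-2,"tz":5,"wz":0.155},{"tx":-57,"ty":7,"tz":6,"wz":0.155}]
[{"tx":-55,"ty":16,"tz":6,"wz":0.155},{"tx":-53,"ty":25,"tz":6,"wz":0.155},{"tx":-47,"ty":32,"tz":6,"wz":0.155},{"tx":-43,"ty":39,"tz":6,"wz":0.155},{"tx":-36,"ty":45,"tz":6,"wz":0.155},{"tx":-28,"ty":50,"tz":6,"wz":0.155},{"tx":-20,"ty":54,"tz":6,"wz":0.155},{"tx":-12,"ty":56,"tz":6,"wz":0.155}]
[{"tx":-2.6,"ty":57.9,"tz":5.6,"wz":0.155}]
```

Emit:
{"method": "arm_command", "body": {
  "deltas": [
    {"tx": -33,"ty": -47,"tz": 6,"wz": 0.155},
    {"tx": -40,"ty": -42,"tz": 6,"wz": 0.155},
    {"tx": -46,"ty": -34,"tz": 6,"wz": 0.155},
    {"tx": -51,"ty": -28,"tz": 6,"wz": 0.155},
    {"tx": -54,"ty": -19,"tz": 6,"wz": 0.155},
    {"tx": -56,"ty": -10,"tz": 6,"wz": 0.155},
    {"tx": -58,"ty": -2,"tz": 5,"wz": 0.155},
    {"tx": -57,"ty": 7,"tz": 6,"wz": 0.155}
  ]
}}

```text
schema error: expected keys hand, tx, ty, tz, wx, wy, wz
```

Emit:
{"method": "arm_command", "body": {
  "deltas": [
    {"tx": -55,"ty": 16,"tz": 6,"wz": 0.155},
    {"tx": -53,"ty": 25,"tz": 6,"wz": 0.155},
    {"tx": -47,"ty": 32,"tz": 6,"wz": 0.155},
    {"tx": -43,"ty": 39,"tz": 6,"wz": 0.155},
    {"tx": -36,"ty": 45,"tz": 6,"wz": 0.155},
    {"tx": -28,"ty": 50,"tz": 6,"wz": 0.155},
    {"tx": -20,"ty": 54,"tz": 6,"wz": 0.155},
    {"tx": -12,"ty": 56,"tz": 6,"wz": 0.155}
  ]
}}

```text
schema error: expected keys hand, tx, ty, tz, wx, wy, wz
```

```bash
python3 -c "
from h import *
plan((468.2,-358.2,60),8.8,4)"
```

```text
clock 0.1 pos [213.5 587.  230.6] yaw 160.01 dist/row 248.4 deg/row 37.8 q [ 1.22  0.35  1.63  0.    1.16 -0.  ] F [0.8 0.7 1. ]
[{"tx":-141,"ty":-200,"tz":43,"wz":0.66},{"tx":-234,"ty":-72,"tz":42,"wz":0.66},{"tx":-229,"ty":86,"tz":43,"wz":0.66},{"tx":-127.9,"ty":208.7,"tz":42.6,"wz":0.66}]
```

Emit:
{"method": "arm_command", "body": {
  "deltas": [
    {"hand": 85,"tx": -33,"ty": -47,"tz": 6,"wx": 0,"wy": 0,"wz": 0.155},
    {"hand": 85,"tx": -40,"ty": -42,"tz": 6,"wx": 0,"wy": 0,"wz": 0.155},
    {"hand": 85,"tx": -46,"ty": -34,"tz": 6,"wx": 0,"wy": 0,"wz": 0.155},
    {"hand": 85,"tx": -51,"ty": -28,"tz": 6,"wx": 0,"wy": 0,"wz": 0.155},
    {"hand": 85,"tx": -54,"ty": -19,"tz": 6,"wx": 0,"wy": 0,"wz": 0.155},
    {"hand": 85,"tx": -56,"ty": -10,"tz": 6,"wx": 0,"wy": 0,"wz": 0.155},
    {"hand": 85,"tx": -58,"ty": -2,"tz": 5,"wx": 0,"wy": 0,"wz": 0.155},
    {"hand": 85,"tx": -57,"ty": 7,"tz": 6,"wx": 0,"wy": 0,"wz": 0.155}
  ]
}}

```text
clock: 1.1
eef_pos: [333.3, 141.1, 184.2]
tcp_rot: [3.141, -0.0, 1.548]
contact_force: [1.1, 0.5, 0.1]
opening: 0.994
grasp_force: 0.0
```

```bash
sed -i 's/rows.append(dict(tx/rows.append(dict(hand=H,tx/; s/tz=t\[2\],wz/tz=t[2],wx=0,wy=0,wz/; s/turn=None):/turn=None,H=80):/' h.py; python3 -c "
from h import *
plan((468.2,-358.2,120),8.8,9)"
```

```text
clock 1.1 pos [333.3 141.1 184.2] yaw 88.71 dist/row 57.9 deg/row 8.9 q [ 0.4  -0.01  2.2  -0.    0.95  0.42] F [1.1 0.5 0.1]
[{"hand":80,"tx":-55,"ty":16,"tz":7,"wx":0,"wy":0,"wz":0.155},{"hand":80,"tx":-52,"ty":25,"tz":7,"wx":0,"wy":0,"wz":0.155},{"hand":80,"tx":-48,"ty":32,"tz":7,"wx":0,"wy":0,"wz":0.155},{"hand":80,"tx":-42,"ty":39,"tz":8,"wx":0,"wy":0,"wz":0.155},{"hand":80,"tx":-35,"ty":45,"tz":7,"wx":0,"wy":0,"wz":0.155},{"hand":80,"tx":-28,"ty":51,"tz":7,"wx":0,"wy":0,"wz":0.155},{"hand":80,"tx":-20,"ty":54,"tz":7,"wx":0,"wy":0,"wz":0.155},{"hand":80,"tx":-11,"ty":56,"tz":7,"wx":0,"wy":0,"wz":0.155}]
[{"hand":80,"tx":-3,"ty":57.3,"tz":7.2,"wx":0,"wy":0,"wz":0.155}]
```

Emit:
{"method": "arm_command", "body": {
  "deltas": [
    {"hand": 80,"tx": -55,"ty": 16,"tz": 7,"wx": 0,"wy": 0,"wz": 0.155},
    {"hand": 80,"tx": -52,"ty": 25,"tz": 7,"wx": 0,"wy": 0,"wz": 0.155},
    {"hand": 80,"tx": -48,"ty": 32,"tz": 7,"wx": 0,"wy": 0,"wz": 0.155},
    {"hand": 80,"tx": -42,"ty": 39,"tz": 8,"wx": 0,"wy": 0,"wz": 0.155},
    {"hand": 80,"tx": -35,"ty": 45,"tz": 7,"wx": 0,"wy": 0,"wz": 0.155},
    {"hand": 80,"tx": -28,"ty": 51,"tz": 7,"wx": 0,"wy": 0,"wz": 0.155},
    {"hand": 80,"tx": -20,"ty": 54,"tz": 7,"wx": 0,"wy": 0,"wz": 0.155},
    {"hand": 80,"tx": -11,"ty": 56,"tz": 7,"wx": 0,"wy": 0,"wz": 0.155}
  ]
}}

```text
clock: 2.1
eef_pos: [455.6, -302.4, 126.8]
tcp_rot: [-3.141, 0.0, 0.307]
contact_force: [0.9, -0.1, 1.1]
opening: 0.937
grasp_force: 0.0
```

Emit:
{"method": "arm_command", "body": {
  "deltas": [
    {"hand": 80,"tx": -3,"ty": 57.3,"tz": 7.2,"wx": 0,"wy": 0,"wz": 0.155},
    {"hand": 80,"tx": 0,"ty": 0,"tz": 0,"wx": 0,"wy": 0,"wz": 0}
  ]
}}

```text
clock: 2.35
eef_pos: [470.8, -359.4, 119.2]
tcp_rot: [3.141, -0.0, 0.153]
contact_force: [0.0, 1.3, -0.4]
opening: 0.936
grasp_force: 0.0
```

```bash
python3 -c "
from h import *
plan((468.2,-358.2,2),8.8,5)"
```

```text
clock 2.35 pos [ 470.8 -359.4  119.2] yaw 8.77 dist/row 23.4 deg/row -0.0 q [-0.65  0.43  1.8  -0.    0.91  0.76] F [ 0.   1.3 -0.4]
[{"hand":80,"tx":-0,"ty":-0,"tz":23,"wx":0,"wy":0,"wz":-0.0},{"hand":80,"tx":-1,"ty":-1,"tz":24,"wx":0,"wy":0,"wz":-0.0},{"hand":80,"tx":-0,"ty":0,"tz":23,"wx":0,"wy":0,"wz":-0.0},{"hand":80,"tx":-1,"ty":-0,"tz":24,"wx":0,"wy":0,"wz":-0.0},{"hand":80,"tx":-0.4,"ty":-0.6,"tz":23.2,"wx":0,"wy":0,"wz":-0.0}]
```

Emit:
{"method": "arm_command", "body": {
  "deltas": [
    {"hand": 80,"tx": -0.5,"ty": -0.4,"tz": 30,"wx": 0,"wy": 0,"wz": 0},
    {"hand": 80,"tx": -1,"ty": -0.6,"tz": 35,"wx": 0,"wy": 0,"wz": 0},
    {"hand": 80,"tx": -0.5,"ty": -0.6,"tz": 30,"wx": 0,"wy": 0,"wz": 0},
    {"hand": 80,"tx": -0.4,"ty": 0,"tz": 15,"wx": 0,"wy": 0,"wz": 0},
    {"hand": 80,"tx": 0,"ty": 0,"tz": 6,"wx": 0,"wy": 0,"wz": 0},
    {"hand": 80,"tx": 0,"ty": 0,"tz": 0,"wx": 0,"wy": 0,"wz": 0}
  ]
}}

```text
clock: 3.1
eef_pos: [468.0, -354.8, 4.5]
tcp_rot: [3.141, -0.0, 0.158]
contact_force: [-0.1, -0.7, 0.3]
opening: 0.939
grasp_force: 0.0
```

Emit:
{"method": "arm_command", "body": {
  "deltas": [
    {"hand": 45,"tx": 0,"ty": 0,"tz": 0,"wx": 0,"wy": 0,"wz": 0},
    {"hand": 45,"tx": 0,"ty": 0,"tz": 0,"wx": 0,"wy": 0,"wz": 0},
    {"hand": 45,"tx": 0,"ty": 0,"tz": 0,"wx": 0,"wy": 0,"wz": 0},
    {"hand": 45,"tx": 0,"ty": 0,"tz": 0,"wx": 0,"wy": 0,"wz": 0}
  ],
  "squeeze": 40
}}

```text
clock: 3.6
eef_pos: [468.4, -355.3, 5.3]
tcp_rot: [3.14, -0.001, 0.158]
contact_force: [0.2, 1.1, 4.6]
opening: 0.62
grasp_force: 42.4
```

Emit:
{"method": "arm_command", "body": {
  "deltas": [
    {"hand": 45,"tx": 0,"ty": 0,"tz": -15,"wx": 0,"wy": 0,"wz": 0},
    {"hand": 45,"tx": 0,"ty": 0,"tz": -50,"wx": 0,"wy": 0,"wz": -0.1},
    {"hand": 45,"tx": 0,"ty": 0,"tz": -60,"wx": 0,"wy": 0,"wz": -0.17},
    {"hand": 45,"tx": 0,"ty": 0,"tz": -60,"wx": 0,"wy": 0,"wz": -0.17},
    {"hand": 45,"tx": 0,"ty": 0,"tz": -40,"wx": 0,"wy": 0,"wz": -0.17},
    {"hand": 45,"tx": 0,"ty": 0,"tz": 0,"wx": 0,"wy": 0,"wz": 0}
  ]
}}

```text
clock: 4.35
eef_pos: [469.1, -355.8, 233.8]
tcp_rot: [3.134, -0.001, 0.769]
contact_force: [0.0, 0.6, -2.9]
opening: 0.62
grasp_force: 43.5
```

```bash
python3 -c "
from h import *
plan((635.8,-16,232),113.7,8,H=45)"
```

```text
clock 4.35 pos [ 469.1 -355.8  233.8] yaw 44.05 dist/row 47.3 deg/row -8.7 q [-0.65  0.29  1.72  0.    1.13  0.15] F [ 0.   0.6 -2.9]
[{"hand":45,"tx":45,"ty":-16,"tz":0,"wx":0,"wy":0,"wz":-0.152},{"hand":45,"tx":46,"ty":-9,"tz":0,"wx":0,"wy":0,"wz":-0.152},{"hand":45,"tx":47,"ty":-2,"tz":1,"wx":0,"wy":0,"wz":-0.152},{"hand":45,"tx":47,"ty":5,"tz":-0,"wx":0,"wy":0,"wz":-0.152},{"hand":45,"tx":46,"ty":12,"tz":0,"wx":0,"wy":0,"wz":-0.152},{"hand":45,"tx":43,"ty":19,"tz":0,"wx":0,"wy":0,"wz":-0.152},{"hand":45,"tx":40,"ty":26,"tz":1,"wx":0,"wy":0,"wz":-0.152},{"hand":45,"tx":35.8,"ty":30.9,"tz":-0.2,"wx":0,"wy":0,"wz":-0.152}]
```

Emit:
{"method": "arm_command", "body": {
  "deltas": [
    {"hand": 45,"tx": 45,"ty": -16,"tz": 0,"wx": 0,"wy": 0,"wz": -0.152},
    {"hand": 45,"tx": 46,"ty": -9,"tz": 0,"wx": 0,"wy": 0,"wz": -0.152},
    {"hand": 45,"tx": 47,"ty": -2,"tz": 1,"wx": 0,"wy": 0,"wz": -0.152},
    {"hand": 45,"tx": 47,"ty": 5,"tz": 0,"wx": 0,"wy": 0,"wz": -0.152},
    {"hand": 45,"tx": 46,"ty": 12,"tz": 0,"wx": 0,"wy": 0,"wz": -0.152},
    {"hand": 45,"tx": 43,"ty": 19,"tz": 0,"wx": 0,"wy": 0,"wz": -0.152},
    {"hand": 45,"tx": 40,"ty": 26,"tz": 1,"wx": 0,"wy": 0,"wz": -0.152},
    {"hand": 45,"tx": 35.8,"ty": 30.9,"tz": -0.2,"wx": 0,"wy": 0,"wz": -0.152}
  ]
}}

```text
clock: 5.35
eef_pos: [634.2, -13.6, 225.9]
tcp_rot: [-3.139, -0.001, 1.987]
contact_force: [0.9, -1.1, -1.6]
opening: 0.62
grasp_force: 43.4
```

Emit:
{"method": "arm_command", "body": {
  "deltas": [
    {"hand": 45,"tx": 0,"ty": 0,"tz": 0,"wx": 0,"wy": 0,"wz": 0},
    {"hand": 45,"tx": 0,"ty": 0,"tz": 0,"wx": 0,"wy": 0,"wz": 0},
    {"hand": 45,"tx": 0,"ty": 0,"tz": 0,"wx": 0,"wy": 0,"wz": 0}
  ]
}}

```text
clock: 5.72
eef_pos: [633.9, -16.1, 226.8]
tcp_rot: [-3.14, -0.0, 1.981]
contact_force: [0.4, -0.4, -1.7]
opening: 0.623
grasp_force: 43.5
```

Run:
```python
from h import *
from rig import imaging
f=imaging.grab_frame("scene"); pickle.dump(f,open("s2.pkl","wb")); g=imaging.grab_frame("top"); pickle.dump(g,open("t2.pkl","wb"))
plan((635.8,-16,225),113.7,1,H=45)
a=f["image"][160:310,275:425,::-1]; b=g["image"][120:270,270:420,::-1]
cv2.imwrite("pics/p2.png",cv2.resize(np.hstack([a,b]),(800,400),interpolation=cv2.INTER_CUBIC))
```

```text
clock 5.825 pos [634.2 -16.1 227.2] yaw 113.54 dist/row 2.7 deg/row -0.2 q [-0.03  0.37  1.62 -0.    1.15 -0.44] F [-0.1 -1.4 -2. ]
[{"hand":45,"tx":-0.5,"ty":1.5,"tz":2.2,"wx":0,"wy":0,"wz":-0.003}]
```

View pics/p2.png

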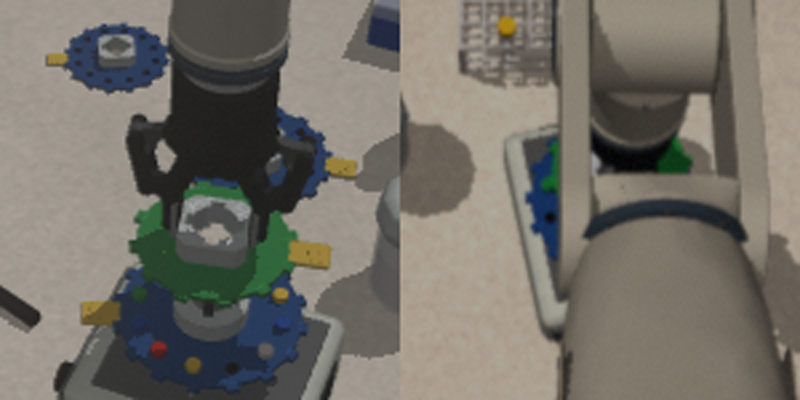

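The keeper hangs over the hub with its tab at right (310,252) and the lower tab at left (100,312), so they are opposite as intended. I'll check its centre from the scene view.

```bash
python3 - <<'E'
from h import *
F={"scene":pickle.load(open("s2.pkl","rb"))}
x,e=plate(F,"green",{"scene":(320,220,90,60)},62,76,221.5,[634,-16,.4]); print(x,np.degrees(x[2]),e)
E
python3 -c "
from h import *
plan((635.8,-16,210),113.7,2,H=45)"
```

```text
[ 6.37920321e+02 -2.72249120e+01  5.12465681e-01] 29.36212067747924 [-0.4 -0.   0.4  0. ]
clock 5.825 pos [634.2 -16.1 227.2] yaw 113.54 dist/row 8.6 deg/row -0.1 q [-0.03  0.37  1.62 -0.    1.15 -0.44] F [-0.1 -1.4 -2. ]
[{"hand":45,"tx":-0,"ty":1,"tz":9,"wx":0,"wy":0,"wz":-0.001},{"hand":45,"tx":-0.5,"ty":0.5,"tz":8.2,"wx":0,"wy":0,"wz":-0.001}]
```

Run:
```python
from h import *
f=pickle.load(open("s2.pkl","rb"))
t=big(masks(f["image"],"yellow"),(375,235,40,35)).mean(0)
for z in (221.5,224): 
  for y in (20,23.5,27): a=np.radians(y);print(z,y,proj(f,(634.2+76*np.cos(a),-16.1+76*np.sin(a),z+4))[0]-t)
# collar top center & green extents
g=big(masks(f["image"],"green"),(320,220,90,60)); a=np.radians(23.5)
P=[(634.2+62.5*np.cos(q),-16.1+62.5*np.sin(q),z) for q in A for z in(221.5,226.5)]; q=proj(f,P)
print(g.min(0),g.max(0),q.min(0),q.max(0))
```

```text
221.5 20 [1.02352439 0.3700466 ]
221.5 23.5 [ 1.28745286 -1.2654575 ]
221.5 27 [ 1.4115163  -2.90973189]
224 20 [ 1.14247503 -0.46419546]
224 23.5 [ 1.40648052 -2.09989459]
224 27 [ 1.53039377 -3.74435274]
[324 235] [386 275] [324.89742029 227.13599573] [385.7535846  273.04027973]
```

Emit:
{"method": "arm_command", "body": {
  "deltas": [
    {"hand": 45,"tx": -0.5,"ty": 1.2,"tz": 8,"wx": 0,"wy": 0,"wz": 0},
    {"hand": 45,"tx": 0,"ty": 0,"tz": 6,"wx": 0,"wy": 0,"wz": 0},
    {"hand": 45,"tx": 0,"ty": 0,"tz": 4,"wx": 0,"wy": 0,"wz": 0},
    {"hand": 45,"tx": 0,"ty": 0,"tz": 2,"wx": 0,"wy": 0,"wz": 0},
    {"hand": 45,"tx": 0,"ty": 0,"tz": 0,"wx": 0,"wy": 0,"wz": 0}
  ]
}}

```text
clock: 6.45
eef_pos: [636.0, -15.0, 207.1]
tcp_rot: [-3.141, -0.0, 1.984]
contact_force: [0.2, 0.3, -1.3]
opening: 0.625
grasp_force: 43.5
```

Emit:
{"method": "arm_command", "body": {
  "deltas": [
    {"hand": 45,"tx": 0,"ty": 0,"tz": 2,"wx": 0,"wy": 0,"wz": 0},
    {"hand": 45,"tx": 0,"ty": 0,"tz": 1.5,"wx": 0,"wy": 0,"wz": 0},
    {"hand": 45,"tx": 0,"ty": 0,"tz": 0,"wx": 0,"wy": 0,"wz": 0}
  ]
}}

```text
clock: 6.82
eef_pos: [635.8, -14.8, 203.9]
tcp_rot: [-3.141, -0.0, 1.984]
contact_force: [-1.8, 1.8, 1.5]
opening: 0.621
grasp_force: 43.8
```

Emit:
{"method": "arm_command", "body": {
  "deltas": [
    {"hand": 45,"tx": 1.2,"ty": -0.5,"tz": 0,"wx": 0,"wy": 0,"wz": 0},
    {"hand": 45,"tx": 0,"ty": 0,"tz": 0,"wx": 0,"wy": 0,"wz": 0}
  ]
}}

```text
clock: 7.08
eef_pos: [635.1, -14.2, 203.6]
tcp_rot: [3.141, 0.0, 1.984]
contact_force: [-0.9, 0.0, -1.6]
opening: 0.622
grasp_force: 43.5
```

Emit:
{"method": "arm_command", "body": {
  "deltas": [
    {"hand": 45,"tx": 0,"ty": 0,"tz": 1.5,"wx": 0,"wy": 0,"wz": 0},
    {"hand": 45,"tx": 0,"ty": 0,"tz": 0,"wx": 0,"wy": 0,"wz": 0}
  ]
}}

```text
clock: 7.32
eef_pos: [635.0, -14.2, 201.9]
tcp_rot: [-3.141, -0.0, 1.984]
contact_force: [0.4, 0.0, -1.9]
opening: 0.621
grasp_force: 43.5
```

Emit:
{"method": "arm_command", "body": {
  "deltas": [
    {"hand": 45,"tx": 0,"ty": 0,"tz": 1,"wx": 0,"wy": 0,"wz": 0},
    {"hand": 45,"tx": 0,"ty": 0,"tz": 1,"wx": 0,"wy": 0,"wz": 0},
    {"hand": 45,"tx": 0,"ty": 0,"tz": 0,"wx": 0,"wy": 0,"wz": 0}
  ]
}}

```text
clock: 7.7
eef_pos: [635.0, -14.2, 200.2]
tcp_rot: [-3.141, -0.0, 1.984]
contact_force: [0.8, 1.2, -2.3]
opening: 0.621
grasp_force: 43.5
```

Emit:
{"method": "arm_command", "body": {
  "deltas": [
    {"hand": 45,"tx": 0,"ty": 0,"tz": 0.7,"wx": 0,"wy": 0,"wz": 0},
    {"hand": 45,"tx": 0,"ty": 0,"tz": 0.7,"wx": 0,"wy": 0,"wz": 0},
    {"hand": 45,"tx": 0,"ty": 0,"tz": 0,"wx": 0,"wy": 0,"wz": 0}
  ]
}}

```text
clock: 8.07
eef_pos: [635.0, -14.2, 198.8]
tcp_rot: [-3.141, -0.0, 1.984]
contact_force: [-0.5, -0.7, -1.4]
opening: 0.62
grasp_force: 43.5
```

Emit:
{"method": "arm_command", "body": {
  "deltas": [
    {"hand": 45,"tx": 0,"ty": 0,"tz": 1,"wx": 0,"wy": 0,"wz": 0},
    {"hand": 45,"tx": 0,"ty": 0,"tz": 1,"wx": 0,"wy": 0,"wz": 0},
    {"hand": 45,"tx": 0,"ty": 0,"tz": 0,"wx": 0,"wy": 0,"wz": 0}
  ]
}}

```text
clock: 8.45
eef_pos: [635.0, -14.2, 196.8]
tcp_rot: [-3.141, -0.0, 1.984]
contact_force: [0.1, 0.4, -1.4]
opening: 0.624
grasp_force: 43.5
```

Emit:
{"method": "arm_command", "body": {
  "deltas": [
    {"hand": 45,"tx": 0,"ty": 0,"tz": 1,"wx": 0,"wy": 0,"wz": 0},
    {"hand": 45,"tx": 0,"ty": 0,"tz": 1,"wx": 0,"wy": 0,"wz": 0},
    {"hand": 45,"tx": 0,"ty": 0,"tz": 0,"wx": 0,"wy": 0,"wz": 0}
  ]
}}

```text
clock: 8.82
eef_pos: [635.0, -14.2, 194.8]
tcp_rot: [-3.141, -0.0, 1.984]
contact_force: [0.4, -0.3, -2.5]
opening: 0.62
grasp_force: 43.5
```

Emit:
{"method": "arm_command", "body": {
  "deltas": [
    {"hand": 45,"tx": 0,"ty": 0,"tz": 2.5,"wx": 0,"wy": 0,"wz": 0},
    {"hand": 45,"tx": 0,"ty": 0,"tz": 2.5,"wx": 0,"wy": 0,"wz": 0},
    {"hand": 45,"tx": 0,"ty": 0,"tz": 2.5,"wx": 0,"wy": 0,"wz": 0},
    {"hand": 45,"tx": 0,"ty": 0,"tz": 2.5,"wx": 0,"wy": 0,"wz": 0},
    {"hand": 45,"tx": 0,"ty": 0,"tz": 0,"wx": 0,"wy": 0,"wz": 0}
  ]
}}

```text
clock: 9.45
eef_pos: [634.9, -14.1, 184.6]
tcp_rot: [-3.141, -0.0, 1.984]
contact_force: [-0.4, -0.5, -2.0]
opening: 0.624
grasp_force: 43.5
```

Emit:
{"method": "arm_command", "body": {
  "deltas": [
    {"hand": 45,"tx": 0,"ty": 0,"tz": 2.5,"wx": 0,"wy": 0,"wz": 0},
    {"hand": 45,"tx": 0,"ty": 0,"tz": 2.5,"wx": 0,"wy": 0,"wz": 0},
    {"hand": 45,"tx": 0,"ty": 0,"tz": 2.5,"wx": 0,"wy": 0,"wz": 0},
    {"hand": 45,"tx": 0,"ty": 0,"tz": 2.5,"wx": 0,"wy": 0,"wz": 0},
    {"hand": 45,"tx": 0,"ty": 0,"tz": 0,"wx": 0,"wy": 0,"wz": 0}
  ]
}}

```text
clock: 10.07
eef_pos: [634.9, -14.1, 174.6]
tcp_rot: [-3.141, -0.0, 1.984]
contact_force: [0.1, 0.4, -2.5]
opening: 0.622
grasp_force: 43.5
```

Emit:
{"method": "arm_command", "body": {
  "deltas": [
    {"hand": 45,"tx": 0,"ty": 0,"tz": 2.5,"wx": 0,"wy": 0,"wz": 0},
    {"hand": 45,"tx": 0,"ty": 0,"tz": 2.5,"wx": 0,"wy": 0,"wz": 0},
    {"hand": 45,"tx": 0,"ty": 0,"tz": 2.5,"wx": 0,"wy": 0,"wz": 0},
    {"hand": 45,"tx": 0,"ty": 0,"tz": 2,"wx": 0,"wy": 0,"wz": 0},
    {"hand": 45,"tx": 0,"ty": 0,"tz": 0,"wx": 0,"wy": 0,"wz": 0}
  ]
}}

```text
clock: 10.7
eef_pos: [634.9, -14.1, 165.2]
tcp_rot: [-3.141, -0.0, 1.984]
contact_force: [-1.0, -0.5, -1.8]
opening: 0.62
grasp_force: 43.5
```

Emit:
{"method": "arm_command", "body": {
  "deltas": [
    {"hand": 45,"tx": 0,"ty": 0,"tz": 1,"wx": 0,"wy": 0,"wz": 0},
    {"hand": 45,"tx": 0,"ty": 0,"tz": 1,"wx": 0,"wy": 0,"wz": 0},
    {"hand": 45,"tx": 0,"ty": 0,"tz": 0,"wx": 0,"wy": 0,"wz": 0}
  ]
}}

```text
clock: 11.08
eef_pos: [635.0, -14.2, 163.3]
tcp_rot: [-3.141, -0.0, 1.984]
contact_force: [-0.6, -0.2, -2.0]
opening: 0.617
grasp_force: 43.5
```

Emit:
{"method": "arm_command", "body": {
  "deltas": [
    {"hand": 45,"tx": 0,"ty": 0,"tz": 0.7,"wx": 0,"wy": 0,"wz": 0},
    {"hand": 45,"tx": 0,"ty": 0,"tz": 0.7,"wx": 0,"wy": 0,"wz": 0},
    {"hand": 45,"tx": 0,"ty": 0,"tz": 0,"wx": 0,"wy": 0,"wz": 0}
  ]
}}

```text
clock: 11.45
eef_pos: [635.1, -14.2, 162.3]
tcp_rot: [3.141, 0.0, 1.984]
contact_force: [-1.8, 0.0, 3.1]
opening: 0.623
grasp_force: 43.9
```

Emit:
{"method": "arm_command", "body": {
  "deltas": [
    {"hand": 80,"tx": 0,"ty": 0,"tz": 0,"wx": 0,"wy": 0,"wz": 0},
    {"hand": 80,"tx": 0,"ty": 0,"tz": 0,"wx": 0,"wy": 0,"wz": 0},
    {"hand": 80,"tx": 0,"ty": 0,"tz": 0,"wx": 0,"wy": 0,"wz": 0},
    {"hand": 80,"tx": 0,"ty": 0,"tz": -10,"wx": 0,"wy": 0,"wz": 0},
    {"hand": 80,"tx": 0,"ty": 0,"tz": -30,"wx": 0,"wy": 0,"wz": 0},
    {"hand": 80,"tx": 0,"ty": 0,"tz": -30,"wx": 0,"wy": 0,"wz": 0}
  ]
}}

```text
clock: 12.2
eef_pos: [635.1, -14.1, 233.3]
tcp_rot: [-3.142, -0.0, 1.984]
contact_force: [0.9, 0.4, -0.4]
opening: 0.938
grasp_force: 0.0
```

```bash
python3 -c "
from h import *
plan((508.2,294.3,140),22,10)"
```

```text
clock 12.2 pos [635.1 -14.1 233.3] yaw 113.66 dist/row 34.6 deg/row 9.2 q [-0.02  0.37  1.61 -0.    1.17 -0.44] F [ 0.9  0.4 -0.4]
[{"hand":80,"tx":33,"ty":1,"tz":9,"wx":0,"wy":0,"wz":0.16},{"hand":80,"tx":33,"ty":-5,"tz":10,"wx":0,"wy":0,"wz":0.16},{"hand":80,"tx":32,"ty":-10,"tz":9,"wx":0,"wy":0,"wz":0.16},{"hand":80,"tx":30,"ty":-14,"tz":9,"wx":0,"wy":0,"wz":0.16},{"hand":80,"tx":27,"ty":-20,"tz":10,"wx":0,"wy":0,"wz":0.16},{"hand":80,"tx":24,"ty":-23,"tz":9,"wx":0,"wy":0,"wz":0.16},{"hand":80,"tx":20,"ty":-27,"tz":9,"wx":0,"wy":0,"wz":0.16},{"hand":80,"tx":15,"ty":-30,"tz":10,"wx":0,"wy":0,"wz":0.16}]
[{"hand":80,"tx":10,"ty":-32,"tz":9,"wx":0,"wy":0,"wz":0.16},{"hand":80,"tx":5.5,"ty":-32.5,"tz":9.3,"wx":0,"wy":0,"wz":0.16}]
```

Emit:
{"method": "arm_command", "body": {
  "deltas": [
    {"hand": 80,"tx": 33,"ty": 1,"tz": 0,"wx": 0,"wy": 0,"wz": 0.16},
    {"hand": 80,"tx": 33,"ty": -5,"tz": 0,"wx": 0,"wy": 0,"wz": 0.16},
    {"hand": 80,"tx": 32,"ty": -10,"tz": 0,"wx": 0,"wy": 0,"wz": 0.16},
    {"hand": 80,"tx": 30,"ty": -14,"tz": 0,"wx": 0,"wy": 0,"wz": 0.16},
    {"hand": 80,"tx": 27,"ty": -20,"tz": 0,"wx": 0,"wy": 0,"wz": 0.16},
    {"hand": 80,"tx": 24,"ty": -23,"tz": 20,"wx": 0,"wy": 0,"wz": 0.16},
    {"hand": 80,"tx": 20,"ty": -27,"tz": 30,"wx": 0,"wy": 0,"wz": 0.16},
    {"hand": 80,"tx": 15,"ty": -30,"tz": 30,"wx": 0,"wy": 0,"wz": 0.16}
  ]
}}

```text
clock: 13.2
eef_pos: [533.4, 233.9, 152.2]
tcp_rot: [3.141, -0.002, 0.698]
contact_force: [0.1, -0.4, 0.0]
opening: 0.934
grasp_force: 0.0
```

Emit:
{"method": "arm_command", "body": {
  "deltas": [
    {"hand": 80,"tx": 10,"ty": -32,"tz": 9,"wx": 0,"wy": 0,"wz": 0.16},
    {"hand": 80,"tx": 5.5,"ty": -32.5,"tz": 5,"wx": 0,"wy": 0,"wz": 0.16},
    {"hand": 80,"tx": 0,"ty": 0,"tz": 0,"wx": 0,"wy": 0,"wz": 0},
    {"hand": 80,"tx": 0,"ty": 0,"tz": 0,"wx": 0,"wy": 0,"wz": 0},
    {"hand": 80,"tx": 0,"ty": 0,"tz": 0,"wx": 0,"wy": 0,"wz": 0}
  ]
}}

```text
clock: 13.82
eef_pos: [508.7, 293.5, 138.5]
tcp_rot: [3.141, -0.001, 0.384]
contact_force: [-0.3, -0.8, -0.3]
opening: 0.94
grasp_force: 0.0
```

Run:
```python
from h import *
from rig import imaging
f=imaging.grab_frame("scene")
plan((508.2,294.3,5.5),22,6)
cv2.imwrite("pics/p3.png",cv2.resize(f["image"][130:330,280:480,::-1],(600,600),interpolation=cv2.INTER_CUBIC))
```

```text
clock 13.875 pos [508.7 293.5 138.4] yaw 21.98 dist/row 22.1 deg/row -0.0 q [ 0.52  0.4   1.8  -0.    0.95  1.71] F [-1.1  0.2  0.2]
[{"hand":80,"tx":-0,"ty":-0,"tz":22,"wx":0,"wy":0,"wz":-0.0},{"hand":80,"tx":-0,"ty":-0,"tz":22,"wx":0,"wy":0,"wz":-0.0},{"hand":80,"tx":-0,"ty":-0,"tz":22,"wx":0,"wy":0,"wz":-0.0},{"hand":80,"tx":-0,"ty":-1,"tz":23,"wx":0,"wy":0,"wz":-0.0},{"hand":80,"tx":-0,"ty":0,"tz":22,"wx":0,"wy":0,"wz":-0.0},{"hand":80,"tx":-0.2,"ty":0.1,"tz":21.9,"wx":0,"wy":0,"wz":-0.0}]
```

View pics/p3.png

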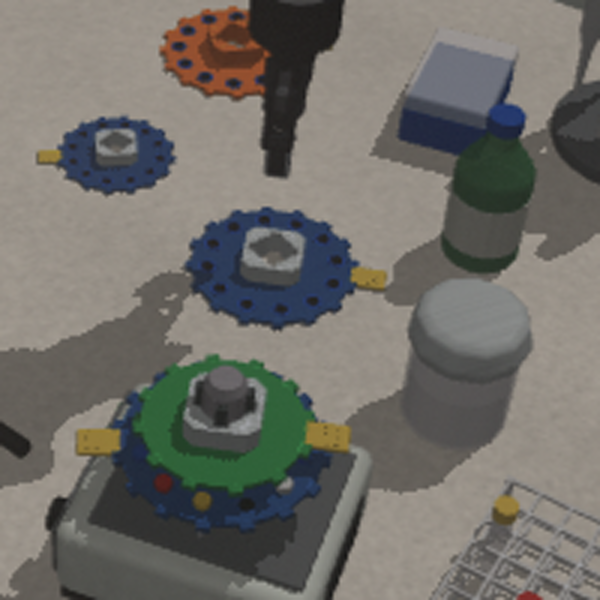

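The keeper sits flat and home on the flange, with its tab at (327,436) opposite the lower plate's (98,440). The hand is above the large blue carrier at (272,262), so I descend.

Emit:
{"method": "arm_command", "body": {
  "deltas": [
    {"hand": 80,"tx": 0,"ty": -0.4,"tz": 40,"wx": 0,"wy": 0,"wz": 0},
    {"hand": 80,"tx": 0,"ty": -0.5,"tz": 45,"wx": 0,"wy": 0,"wz": 0},
    {"hand": 80,"tx": 0,"ty": 0,"tz": 30,"wx": 0,"wy": 0,"wz": 0},
    {"hand": 80,"tx": 0,"ty": 0,"tz": 13,"wx": 0,"wy": 0,"wz": 0},
    {"hand": 80,"tx": 0,"ty": 0,"tz": 4.5,"wx": 0,"wy": 0,"wz": 0},
    {"hand": 80,"tx": 0,"ty": 0,"tz": 0,"wx": 0,"wy": 0,"wz": 0},
    {"hand": 80,"tx": 0,"ty": 0,"tz": 0,"wx": 0,"wy": 0,"wz": 0}
  ]
}}

```text
clock: 14.75
eef_pos: [508.6, 295.5, 6.6]
tcp_rot: [-3.141, -0.002, 0.384]
contact_force: [0.3, 0.6, 0.2]
opening: 0.937
grasp_force: 0.0
```

Emit:
{"method": "arm_command", "body": {
  "deltas": [
    {"hand": 45,"tx": 0,"ty": 0,"tz": 0,"wx": 0,"wy": 0,"wz": 0},
    {"hand": 45,"tx": 0,"ty": 0,"tz": 0,"wx": 0,"wy": 0,"wz": 0},
    {"hand": 45,"tx": 0,"ty": 0,"tz": 0,"wx": 0,"wy": 0,"wz": 0},
    {"hand": 45,"tx": 0,"ty": 0,"tz": 0,"wx": 0,"wy": 0,"wz": 0}
  ],
  "squeeze": 40
}}

```text
clock: 15.25
eef_pos: [508.2, 295.4, 6.3]
tcp_rot: [-3.141, -0.001, 0.384]
contact_force: [-1.7, -0.5, 5.1]
opening: 0.621
grasp_force: 41.8
```

Emit:
{"method": "arm_command", "body": {
  "deltas": [
    {"hand": 45,"tx": 0,"ty": 0,"tz": -15,"wx": 0,"wy": 0,"wz": 0},
    {"hand": 45,"tx": 0,"ty": 0,"tz": -50,"wx": 0,"wy": 0,"wz": 0},
    {"hand": 45,"tx": 0,"ty": 0,"tz": -60,"wx": 0,"wy": 0,"wz": 0},
    {"hand": 45,"tx": 0,"ty": 0,"tz": -60,"wx": 0,"wy": 0,"wz": 0},
    {"hand": 45,"tx": 0,"ty": 0,"tz": -40,"wx": 0,"wy": 0,"wz": -0.16},
    {"hand": 45,"tx": 0,"ty": 0,"tz": 0,"wx": 0,"wy": 0,"wz": -0.17},
    {"hand": 45,"tx": 0,"ty": 0,"tz": 0,"wx": 0,"wy": 0,"wz": -0.17},
    {"hand": 45,"tx": 0,"ty": 0,"tz": 0,"wx": 0,"wy": 0,"wz": -0.17}
  ]
}}

```text
clock: 16.25
eef_pos: [507.4, 294.8, 231.4]
tcp_rot: [3.141, -0.0, 1.059]
contact_force: [-0.1, 1.8, -2.3]
opening: 0.621
grasp_force: 43.6
```

```bash
python3 -c "
from h import *
plan((635,-14.6,231),203.7,15,turn=1,H=45)"
```

```text
clock 16.25 pos [507.4 294.8 231.4] yaw 60.7 dist/row 22.3 deg/row -9.5 q [ 0.52  0.29  1.72 -0.    1.13  1.04] F [-0.1  1.8 -2.3]
[{"hand":45,"tx":-14,"ty":18,"tz":0,"wx":0,"wy":0,"wz":-0.166},{"hand":45,"tx":-16,"ty":15,"tz":0,"wx":0,"wy":0,"wz":-0.166},{"hand":45,"tx":-19,"ty":12,"tz":0,"wx":0,"wy":0,"wz":-0.166},{"hand":45,"tx":-20,"ty":8,"tz":0,"wx":0,"wy":0,"wz":-0.166},{"hand":45,"tx":-22,"ty":6,"tz":0,"wx":0,"wy":0,"wz":-0.166},{"hand":45,"tx":-22,"ty":1,"tz":0,"wx":0,"wy":0,"wz":-0.166},{"hand":45,"tx":-23,"ty":-2,"tz":0,"wx":0,"wy":0,"wz":-0.166},{"hand":45,"tx":-21,"ty":-6,"tz":0,"wx":0,"wy":0,"wz":-0.166}]
[{"hand":45,"tx":-20,"ty":-9,"tz":0,"wx":0,"wy":0,"wz":-0.166},{"hand":45,"tx":-19,"ty":-12,"tz":0,"wx":0,"wy":0,"wz":-0.166},{"hand":45,"tx":-16,"ty":-16,"tz":0,"wx":0,"wy":0,"wz":-0.166},{"hand":45,"tx":-14,"ty":-18,"tz":0,"wx":0,"wy":0,"wz":-0.166},{"hand":45,"tx":-10,"ty":-19,"tz":0,"wx":0,"wy":0,"wz":-0.166},{"hand":45,"tx":-7,"ty":-22,"tz":0,"wx":0,"wy":0,"wz":-0.166},{"hand":45,"tx":-3.3,"ty":-21.6,"tz":0.4,"wx":0,"wy":0,"wz":-0.166}]
```

Emit:
{"method": "arm_command", "body": {
  "deltas": [
    {"hand": 45,"tx": -14,"ty": 18,"tz": 0,"wx": 0,"wy": 0,"wz": -0.166},
    {"hand": 45,"tx": -16,"ty": 15,"tz": 0,"wx": 0,"wy": 0,"wz": -0.166},
    {"hand": 45,"tx": -19,"ty": 12,"tz": 0,"wx": 0,"wy": 0,"wz": -0.166},
    {"hand": 45,"tx": -20,"ty": 8,"tz": 0,"wx": 0,"wy": 0,"wz": -0.166},
    {"hand": 45,"tx": -22,"ty": 6,"tz": 0,"wx": 0,"wy": 0,"wz": -0.166},
    {"hand": 45,"tx": -22,"ty": 1,"tz": 0,"wx": 0,"wy": 0,"wz": -0.166},
    {"hand": 45,"tx": -23,"ty": -2,"tz": 0,"wx": 0,"wy": 0,"wz": -0.166},
    {"hand": 45,"tx": -21,"ty": -6,"tz": 0,"wx": 0,"wy": 0,"wz": -0.166}
  ]
}}

```text
clock: 17.25
eef_pos: [574.5, 128.8, 231.2]
tcp_rot: [3.141, 0.0, 2.387]
contact_force: [0.5, 0.3, -2.7]
opening: 0.62
grasp_force: 43.6
```

Emit:
{"method": "arm_command", "body": {
  "deltas": [
    {"hand": 45,"tx": -20,"ty": -9,"tz": 0,"wx": 0,"wy": 0,"wz": -0.166},
    {"hand": 45,"tx": -19,"ty": -12,"tz": 0,"wx": 0,"wy": 0,"wz": -0.166},
    {"hand": 45,"tx": -16,"ty": -16,"tz": 0,"wx": 0,"wy": 0,"wz": -0.166},
    {"hand": 45,"tx": -14,"ty": -18,"tz": 0,"wx": 0,"wy": 0,"wz": -0.166},
    {"hand": 45,"tx": -10,"ty": -19,"tz": 0,"wx": 0,"wy": 0,"wz": -0.166},
    {"hand": 45,"tx": -7,"ty": -22,"tz": 0,"wx": 0,"wy": 0,"wz": -0.166},
    {"hand": 45,"tx": -3.3,"ty": -21.6,"tz": 0.4,"wx": 0,"wy": 0,"wz": -0.166},
    {"hand": 45,"tx": 0,"ty": 0,"tz": 0,"wx": 0,"wy": 0,"wz": 0}
  ]
}}

```text
clock: 18.25
eef_pos: [633.7, -16.3, 230.6]
tcp_rot: [-3.141, 0.0, -2.741]
contact_force: [0.1, 1.1, -2.7]
opening: 0.62
grasp_force: 43.6
```

Emit:
{"method": "arm_command", "body": {
  "deltas": [
    {"hand": 45,"tx": 0,"ty": 0,"tz": 0,"wx": 0,"wy": 0,"wz": 0},
    {"hand": 45,"tx": 0,"ty": 0,"tz": 0,"wx": 0,"wy": 0,"wz": 0},
    {"hand": 45,"tx": 0,"ty": 0,"tz": 0,"wx": 0,"wy": 0,"wz": 0}
  ]
}}

```text
clock: 18.62
eef_pos: [633.5, -14.5, 230.2]
tcp_rot: [3.142, 0.0, -2.74]
contact_force: [-0.1, 0.1, -2.4]
opening: 0.623
grasp_force: 43.6
```

```bash
python3 -c "
from h import *
plan((635,-14.6,210),203.7,3,H=45)"
```

```text
clock 18.625 pos [633.5 -14.5 230.2] yaw -156.96 dist/row 6.8 deg/row -0.2 q [-0.03  0.37  1.61  0.    1.16 -2.  ] F [-0.1  0.1 -2.4]
[{"hand":45,"tx":-0,"ty":-0,"tz":7,"wx":0,"wy":0,"wz":-0.004},{"hand":45,"tx":-1,"ty":-0,"tz":6,"wx":0,"wy":0,"wz":-0.004},{"hand":45,"tx":-0.3,"ty":-0.7,"tz":7.2,"wx":0,"wy":0,"wz":-0.004}]
```

Emit:
{"method": "arm_command", "body": {
  "deltas": [
    {"hand": 45,"tx": -0.5,"ty": 0,"tz": 8,"wx": 0,"wy": 0,"wz": -0.004},
    {"hand": 45,"tx": -0.8,"ty": -0.5,"tz": 7,"wx": 0,"wy": 0,"wz": -0.004},
    {"hand": 45,"tx": 0,"ty": 0,"tz": 4,"wx": 0,"wy": 0,"wz": -0.004},
    {"hand": 45,"tx": 0,"ty": 0,"tz": 2,"wx": 0,"wy": 0,"wz": 0},
    {"hand": 45,"tx": 0,"ty": 0,"tz": 0,"wx": 0,"wy": 0,"wz": 0}
  ]
}}

```text
clock: 19.25
eef_pos: [635.0, -15.1, 208.9]
tcp_rot: [3.141, -0.0, -2.728]
contact_force: [-1.1, -0.2, -2.0]
opening: 0.622
grasp_force: 43.6
```

Emit:
{"method": "arm_command", "body": {
  "deltas": [
    {"hand": 45,"tx": 0,"ty": 0,"tz": 2,"wx": 0,"wy": 0,"wz": 0},
    {"hand": 45,"tx": 0,"ty": 0,"tz": 1.5,"wx": 0,"wy": 0,"wz": 0},
    {"hand": 45,"tx": 0,"ty": 0,"tz": 0,"wx": 0,"wy": 0,"wz": 0}
  ]
}}

```text
clock: 19.62
eef_pos: [635.0, -15.0, 205.5]
tcp_rot: [3.142, -0.0, -2.727]
contact_force: [-0.4, 0.6, -2.0]
opening: 0.616
grasp_force: 43.6
```

Emit:
{"method": "arm_command", "body": {
  "deltas": [
    {"hand": 45,"tx": 0,"ty": 0,"tz": 1.2,"wx": 0,"wy": 0,"wz": 0},
    {"hand": 45,"tx": 0,"ty": 0,"tz": 1,"wx": 0,"wy": 0,"wz": 0},
    {"hand": 45,"tx": 0,"ty": 0,"tz": 0,"wx": 0,"wy": 0,"wz": 0}
  ]
}}

```text
clock: 20.0
eef_pos: [635.0, -15.0, 203.3]
tcp_rot: [3.142, -0.0, -2.727]
contact_force: [0.5, -0.2, -2.1]
opening: 0.617
grasp_force: 43.6
```

Emit:
{"method": "arm_command", "body": {
  "deltas": [
    {"hand": 45,"tx": 0,"ty": 0,"tz": 0.8,"wx": 0,"wy": 0,"wz": 0},
    {"hand": 45,"tx": 0,"ty": 0,"tz": 0,"wx": 0,"wy": 0,"wz": 0}
  ]
}}

```text
clock: 20.25
eef_pos: [635.0, -15.0, 202.5]
tcp_rot: [3.142, -0.0, -2.727]
contact_force: [0.2, -0.1, -2.1]
opening: 0.624
grasp_force: 43.6
```

Emit:
{"method": "arm_command", "body": {
  "deltas": [
    {"hand": 45,"tx": 0,"ty": 0,"tz": 0.8,"wx": 0,"wy": 0,"wz": 0},
    {"hand": 45,"tx": 0,"ty": 0,"tz": 0,"wx": 0,"wy": 0,"wz": 0}
  ]
}}

```text
clock: 20.5
eef_pos: [635.0, -15.0, 201.7]
tcp_rot: [3.142, -0.0, -2.727]
contact_force: [0.7, 0.0, -3.1]
opening: 0.62
grasp_force: 43.6
```

Underside is now near the spline tops (TCP ≈ 201.3).

Emit:
{"method": "arm_command", "body": {
  "deltas": [
    {"hand": 45,"tx": 0,"ty": 0,"tz": 0.8,"wx": 0,"wy": 0,"wz": 0},
    {"hand": 45,"tx": 0,"ty": 0,"tz": 0.6,"wx": 0,"wy": 0,"wz": 0},
    {"hand": 45,"tx": 0,"ty": 0,"tz": 0,"wx": 0,"wy": 0,"wz": 0}
  ]
}}

```text
clock: 20.88
eef_pos: [635.0, -15.0, 200.3]
tcp_rot: [3.142, -0.0, -2.727]
contact_force: [-0.1, -0.2, -2.4]
opening: 0.621
grasp_force: 43.6
```

Emit:
{"method": "arm_command", "body": {
  "deltas": [
    {"hand": 45,"tx": 0,"ty": 0,"tz": 0.8,"wx": 0,"wy": 0,"wz": 0},
    {"hand": 45,"tx": 0,"ty": 0,"tz": 0.8,"wx": 0,"wy": 0,"wz": 0},
    {"hand": 45,"tx": 0,"ty": 0,"tz": 0,"wx": 0,"wy": 0,"wz": 0}
  ]
}}

```text
clock: 21.25
eef_pos: [635.0, -15.0, 198.7]
tcp_rot: [3.142, -0.0, -2.727]
contact_force: [-0.0, 0.4, -1.5]
opening: 0.621
grasp_force: 43.6
```

Emit:
{"method": "arm_command", "body": {
  "deltas": [
    {"hand": 45,"tx": 0,"ty": 0,"tz": 1.5,"wx": 0,"wy": 0,"wz": 0},
    {"hand": 45,"tx": 0,"ty": 0,"tz": 1.5,"wx": 0,"wy": 0,"wz": 0},
    {"hand": 45,"tx": 0,"ty": 0,"tz": 1.5,"wx": 0,"wy": 0,"wz": 0},
    {"hand": 45,"tx": 0,"ty": 0,"tz": 0,"wx": 0,"wy": 0,"wz": 0}
  ]
}}

```text
clock: 21.75
eef_pos: [635.0, -15.0, 194.1]
tcp_rot: [3.142, -0.0, -2.727]
contact_force: [-0.4, -0.7, -2.8]
opening: 0.619
grasp_force: 43.6
```

Emit:
{"method": "arm_command", "body": {
  "deltas": [
    {"hand": 45,"tx": 0,"ty": 0,"tz": 1.5,"wx": 0,"wy": 0,"wz": 0},
    {"hand": 45,"tx": 0,"ty": 0,"tz": 1.5,"wx": 0,"wy": 0,"wz": 0},
    {"hand": 45,"tx": 0,"ty": 0,"tz": 1.5,"wx": 0,"wy": 0,"wz": 0},
    {"hand": 45,"tx": 0,"ty": 0,"tz": 0,"wx": 0,"wy": 0,"wz": 0}
  ]
}}

```text
clock: 22.25
eef_pos: [634.9, -15.0, 189.6]
tcp_rot: [3.141, -0.0, -2.727]
contact_force: [-0.6, -1.1, -3.0]
opening: 0.618
grasp_force: 43.6
```

Emit:
{"method": "arm_command", "body": {
  "deltas": [
    {"hand": 45,"tx": 0,"ty": 0,"tz": 0.8,"wx": 0,"wy": 0,"wz": 0},
    {"hand": 45,"tx": 0,"ty": 0,"tz": 0.6,"wx": 0,"wy": 0,"wz": 0},
    {"hand": 45,"tx": 0,"ty": 0,"tz": 0,"wx": 0,"wy": 0,"wz": 0}
  ]
}}

```text
clock: 22.62
eef_pos: [635.0, -15.0, 188.4]
tcp_rot: [3.142, -0.0, -2.727]
contact_force: [0.4, 0.4, -2.6]
opening: 0.623
grasp_force: 43.6
```

Emit:
{"method": "arm_command", "body": {
  "deltas": [
    {"hand": 45,"tx": 0,"ty": 0,"tz": 0.7,"wx": 0,"wy": 0,"wz": 0},
    {"hand": 45,"tx": 0,"ty": 0,"tz": 0.5,"wx": 0,"wy": 0,"wz": 0},
    {"hand": 45,"tx": 0,"ty": 0,"tz": 0,"wx": 0,"wy": 0,"wz": 0}
  ]
}}

```text
clock: 23.0
eef_pos: [635.1, -15.0, 187.3]
tcp_rot: [-3.142, 0.0, -2.727]
contact_force: [-0.6, 0.1, -1.1]
opening: 0.621
grasp_force: 43.7
```

Emit:
{"method": "arm_command", "body": {
  "deltas": [
    {"hand": 45,"tx": 0,"ty": 0,"tz": 0.4,"wx": 0,"wy": 0,"wz": 0},
    {"hand": 45,"tx": 0,"ty": 0,"tz": 0,"wx": 0,"wy": 0,"wz": 0}
  ]
}}

```text
clock: 23.25
eef_pos: [635.1, -15.0, 187.3]
tcp_rot: [-3.141, 0.0, -2.727]
contact_force: [-3.2, 1.0, 5.0]
opening: 0.618
grasp_force: 44.3
```

Contact came at TCP 187.3, the height predicted for fully home. I'll release, rise and back away.

Emit:
{"method": "arm_command", "body": {
  "deltas": [
    {"hand": 80,"tx": 0,"ty": 0,"tz": 0,"wx": 0,"wy": 0,"wz": 0},
    {"hand": 80,"tx": 0,"ty": 0,"tz": 0,"wx": 0,"wy": 0,"wz": 0},
    {"hand": 80,"tx": 0,"ty": 0,"tz": 0,"wx": 0,"wy": 0,"wz": 0},
    {"hand": 80,"tx": 0,"ty": 0,"tz": -10,"wx": 0,"wy": 0,"wz": 0},
    {"hand": 80,"tx": 0,"ty": 0,"tz": -40,"wx": 0,"wy": 0,"wz": 0},
    {"hand": 80,"tx": 0,"ty": 0,"tz": -50,"wx": 0,"wy": 0,"wz": 0},
    {"hand": 80,"tx": 0,"ty": 0,"tz": -50,"wx": 0,"wy": 0,"wz": 0},
    {"hand": 80,"tx": 0,"ty": 0,"tz": 0,"wx": 0,"wy": 0,"wz": 0}
  ]
}}

```text
clock: 24.25
eef_pos: [637.2, -15.1, 342.5]
tcp_rot: [-3.138, 0.008, -2.727]
contact_force: [-0.2, -0.1, -0.2]
opening: 0.932
grasp_force: 0.0
```

Run:
```python
from h import *
from rig import imaging,r
f=imaging.grab_frame("scene"); s=r.sense(); print(s["clock"],s["eef_pos"],s["contact_force"])
cv2.imwrite("pics/p4.png",cv2.resize(f["image"][160:340,250:490,::-1],(800,600),interpolation=cv2.INTER_CUBIC))
```

```text
24.3 [635.99485586 -15.04992767 339.58125532] [ 0.16009654  0.30340526 -0.71182673]
```

View pics/p4.png

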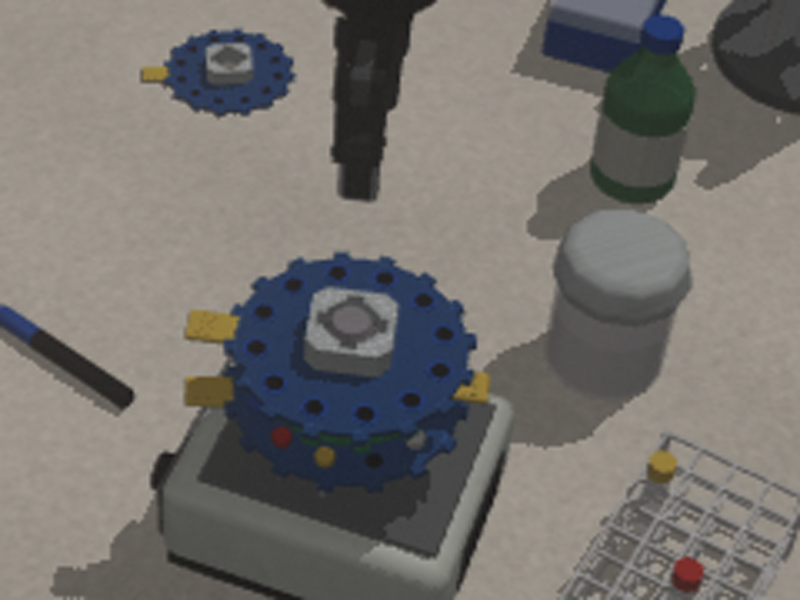

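The carrier sits level, with the hub nose about flush with its collar top at (350,322). The tabs alternate: carrier left (212,325), keeper right (475,387), lower plate left (210,390).

```bash
python3 -c "
from rig import r
print(r.sign_off())"
```

```text
the job is handed in; nothing more can be done
None
```

The keeper and then the carrier are stacked fully home on the hub, collar side up with their tabs alternating, and the job was handed in at 24.3 s of the 67 s allowed; no judging result was shown.

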